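# Make up two dye-test kits

## Task

Make up the two kits from the stock on the bench. Blue tray: the black-capped jar and the brown dropper bottle, each in its own square compartment (either one), and the grey nail brush in the long compartment; orange tray: the tall cream-capped jar in either square compartment and the beige foam wedge in the long one. Stand everything upright as it stands now, flat on the compartment floor, without tipping any jar or bottle over, and leave the yellow-capped jar and the conical flask standing where they are.

Things in the scene. Friction and masses are not known exactly. Their poses are not given: they have to be found in the camera images.
- blue_tray: Blue kit tray, fixed, 162 x 162 mm, 18 mm high, open on top. Origin: centre of its underside; z up. Floor 3 mm, walls and dividers 4 mm thick. +x half: one long compartment, 75 (x) by 154 (y) mm, centre x = +39.5, y = 0 mm. -x half: two square compartments, 75 x 75 mm, centres x = -39.5, y = +39.5 and -39.5 mm.
- orange_tray: Orange kit tray, fixed, 162 x 162 mm, 18 mm high, open on top. Origin: centre of its underside; z up. Floor 3 mm, walls and dividers 4 mm thick. +x half: one long compartment, 75 (x) by 154 (y) mm, centre x = +39.5, y = 0 mm. -x half: two square compartments, 75 x 75 mm, centres x = -39.5, y = +39.5 and -39.5 mm.
- black_jar_mid (a point): White round jar with black screw cap, standing: body 46 mm across and 56 mm high, cap 40 mm across, 70 mm high in all. Point: its centre, 35 mm above its underside. z is its upright axis.
- cream_jar_mid (a point): Tall white round jar with cream cap, standing: body 50 mm across and 76 mm high, cap 45 mm across, 95 mm high in all. Point: its centre, 47.5 mm above its underside. z is its upright axis.
- dropper_mid (a point): Small brown dropper bottle with black rubber bulb, standing: round body 33 mm across, with upright sides up to 56 mm, 102 mm high in all. Point: its centre, 51 mm above its underside. z is its upright axis.
- brush_mid (a point): Grey nail brush standing on its bristles, the bow handle on top: 85 mm long (its y axis), 30 mm wide (its x axis), 55 mm high. Point: its centre, 27.5 mm above its underside. z up. Its sides are upright up to 18 mm and lean inwards above, about 16 degrees each; grip low, across its width.
- wedge_mid (a point): Beige foam packing wedge, standing: 90 mm long (its y axis), 26 mm thick between flat upright faces (its x axis), 46 mm high, the top sloping down at one end. Point: its centre, 23 mm above its underside. z up.
- yellow_jar_mid (a point): White round jar with yellow cap standing among the stock, 50 mm across, 66 mm high; not wanted in either kit. Point: its centre, 33 mm above its underside. (A similar jar on the drawer cabinet is part of the room.)
- flask_mid (a point): Conical glass flask with amber content standing among the stock, 65 mm across its foot, 105 mm high; not wanted in either kit. Point: its centre, 52.5 mm above its underside.
Things that resemble listed ones, but are neither listed nor needed, are in the scene too. What is shaped like the part that bears wedge_mid but red is not meant.

How it is judged (in metres and radians):
At the end, for the whole second after the job is handed in: Blue tray: black-capped jar and dropper bottle in different square compartments, brush in the long one; orange tray: cream-capped jar in a square compartment, wedge in the long one. Each is upright (7 degrees), on the floor (5 mm), centre inside its compartment, at rest (x of black_jar_mid in the frame of blue_tray between -0.068 and -0.012 m and y of black_jar_mid in the frame of blue_tray between -0.068 and 0.068 m and z of black_jar_mid in the frame of blue_tray between 0.033 and 0.043 m and angle between each of black_jar_mid, dropper_mid, brush_mid, cream_jar_mid, wedge_mid's own z axis and vertical below 0.12 rad and linear speed of each of black_jar, dropper, brush, cream_jar, wedge below 0.02 m/s and angular speed of each of black_jar, dropper, brush, cream_jar, wedge below 0.2 rad/s and x of dropper_mid in the frame of blue_tray between -0.068 and -0.012 m and y of dropper_mid in the frame of blue_tray between -0.068 and 0.068 m and z of dropper_mid in the frame of blue_tray between 0.049 and 0.059 m and x of brush_mid in the frame of blue_tray between 0.011 and 0.068 m and y of brush_mid in the frame of blue_tray between -0.068 and 0.068 m and z of brush_mid in the frame of blue_tray between 0.0255 and 0.0355 m and x of cream_jar_mid in the frame of orange_tray between -0.068 and -0.012 m and y of cream_jar_mid in the frame of orange_tray between -0.068 and 0.068 m and z of cream_jar_mid in the frame of orange_tray between 0.0455 and 0.0555 m and x of wedge_mid in the frame of orange_tray between 0.011 and 0.068 m and y of wedge_mid in the frame of orange_tray between -0.068 and 0.068 m and z of wedge_mid in the frame of orange_tray between 0.021 and 0.031 m and ((y of black_jar_mid in the frame of blue_tray above 0.01 m and y of dropper_mid in the frame of blue_tray below -0.01 m) or (y of dropper_mid in the frame of blue_tray above 0.01 m and y of black_jar_mid in the frame of blue_tray below -0.01 m))); the robot touches nothing.
It fails at once if the yellow-capped jar is moved more than 30 mm from where it stood or tipped over (distance of yellow_jar_mid from where it was at the start of the episode above 0.03 m or angle between yellow_jar_mid's own z axis and vertical above 0.5 rad).
It fails at once if the flask is moved more than 30 mm from where it stood or tipped over (distance of flask_mid from where it was at the start of the episode above 0.03 m or angle between flask_mid's own z axis and vertical above 0.5 rad).
It fails at once if a wanted jar or the dropper bottle is tipped over (leans more than about 45 degrees) (angle between any of black_jar_mid, cream_jar_mid, dropper_mid's own z axis and vertical above 0.8 rad).
It also fails if it takes over 125 s, if anything falls off the work surface, if the arm or the gripper's body presses on something with over 40 N, if the wrist force passes 120 N, or if a joint passes its speed limit or range.

## Robot

A 7-joint arm with a two-finger parallel gripper is mounted at the origin on a cart in front of the work surface, level with it; the furniture and walls round the work are solid. World frame = base frame: x ahead of the robot, y to its left, z up, the work surface at z = 0. Lengths are in m, angles in degrees, forces in N, time in s.
With the tool pointing down it reaches from about 0.425 to 0.875 m from the base axis. Payload 4.7 kg.
Tool frame: the origin (TCP) lies at the very end of the fingers, on their centre line; the grasp point (between the pads) lies 19 mm behind it; z points along the fingers, y is the line along which they close (so a half turn about z gives the same grasp; the last joint's range is limited). The gripper opens to 87 mm and grips with 3 to 60 N. Pads are 19 mm wide; open, the fingers measure 117 mm over their backs; the gripper's body (75 mm by 190 mm) begins 51 mm behind the grasp point.
Start: joints at [71.282, 18.392, -4.016, 83.108, 1.295, 78.541, -3.26], TCP at [0.217, -0.613, 0.223] pointing down, gripper open.
Joint ranges: [-163.93, 163.93], [-17.29, 119.83], [-79.2, 71.16], [3.27, 140.29], [-89.18, 269.18], [5.43, 117.66], [-154.24, 154.24]. Speed limits (degrees/s): [147.25, 147.25, 180, 180, 180, 180, 180].

## Interface

Orientations are given as [roll, pitch, yaw] about the fixed x, y, z axes, in that order (R = Rz(yaw) Ry(pitch) Rx(roll)).
In Python, from cell import get_obs, eyes, env gives the robot as it stands.
- The arm moves only by the tool servo_tool, never from a script. Its argument "series" is a list that holds one entry, the list of rows, each a list of 7 numbers: the shift along the tool's x, y, z in units of 300 mm (1.0 is 300 mm), then the turn, a rotation vector about the tool's x, y, z in units of pi rad (1.0 is pi rad), then the opening, from 0 (shut) to 1 (fully open). In form: [[[tx, ty, tz, wx, wy, wz, gripper], ...]]. A call has 1 to 12 rows; each row is the pose to reach, as a shift and turn from the pose commanded when the call began, along the tool's axes at that moment, turning the shorter way round; what a row does not reach only later rows make up. A row lasts 1/12 s, in which the tool goes at most 41.7 mm and 7.16 degrees, less where a joint would pass 70% of its speed; a pose out of reach is approached as far as the arm can. A call with a number of a shift or a turn outside -1 to 1 is refused whole. A call with a gripper value outside its range is refused whole. The fingers move at their own pace and stop on an object; "grip_force" is the grip in N (left out, the last holds). Time passes only in rows, so rows that repeat a pose let the fingers close. It gives the time, the measured TCP pose, the force, the opening and the grip force at its end, in the units of the state.
- get_obs(): the state, without advancing time (a new reading comes with each control period).
- eyes.read_camera(name): name is "scene" or "top" or "wrist"; returns a dict with "frame" (420x560x3 uint8, red, green, blue), "depth" (420x560 float32, m along the optical axis (not along the pixel's ray), 0 where there is no reading), "fx", "fy", "cx", "cy" (pixels), "distortion" ([k1, k2, p1, p2, k3] as OpenCV has them; the pictures are not rectified), "origin" and "rotation" of the camera in the world; the wrist camera has in their place "mount" (4x4, takes a point from camera to tool coordinates, whose origin is the TCP and whose axes are the flange's). Camera axes: x right, y down, z forward; pixel columns grow to the right and rows downward; lengths in m; the calibration is good to about 2 mm. A picture is of the moment at which its call begins: read the wrist's pose just before it.
- env.sign_off(): hands the job in; it is judged then, once.
The state is a dict: "time_s": time; "qpos": joint angles; "joint_velocities": joint speeds; "effort": joint torques, N m; "tool_pos": TCP position; "tool_rot": TCP orientation; "force": force on the tool from outside, world axes, zero at the start; "wrist_torque": the same for the moment, N m; "grip_width": finger opening in m; "grasp_force": force on a finger pad.
Only numpy, scipy, OpenCV 4.12 (cv2) and the standard library are available. Lean on these libraries where they do the work, as an engineer would, in place of code of your own. Each camera call takes 0.05 s, during which the arm holds its last target. There are 200 camera calls.

## Working session

There is one attempt and no reset: what is moved stays moved. The work goes in short steps, Python scripts to look and compute and a tool call to move; the robot and the scene stay as the last step left them, time stands still between calls to the robot, and variables do not carry over. Pictures are saved under pics/ and viewed, at most 14 in all, crops included, and the job is handed in when it is done.

Besides the shell and the picture viewer there is one more tool, called after "Call:" in YAML: its name, and indented under it one key for each argument. servo_tool: Moves the arm, as the interface text tells. Shifts and turns lie within -1 to 1; 1 stands for 300 mm of shift or pi rad of turn. Its arguments: {"type":"object","properties":{"series":{"type":"array"},"grip_force":{"type":"number"}},"required":["series"]}

```bash
mkdir -p pics; ls; python3 - <<'E'
from cell import get_obs, eyes, env
import cv2,pickle
o=get_obs();print(o)
for n in("scene","top"):
    d=eyes.read_camera(n);cv2.imwrite(f"pics/{n}0.png",cv2.resize(d["frame"][:,:,::-1],(800,600)))
    pickle.dump(d,open(f"{n}.pkl","wb"));print(n,d["origin"],d["rotation"],d["fx"],d["cx"],d["cy"],d["distortion"])
E
```

```text
pics
{'time_s': 0.0, 'qpos': array([71.28281345, 18.43979068, -4.01777122, 83.17504415,  1.29642941,
       78.54259254, -3.25997501]), 'joint_velocities': array([-0.02562134,  0.00222211,  0.00915915, -0.03127303,  0.03492483,
        0.07193962,  0.12398845]), 'effort': array([ 3.95849736e-05, -4.91287601e+01, -4.03924529e-01, -3.12528133e+01,
       -6.39450434e-02,  4.38096269e-02,  1.91352478e-04]), 'tool_pos': array([ 0.21701832, -0.61209906,  0.22145232]), 'tool_rot': array([-1.79887909e+02,  6.55273675e-03,  1.95293815e+01]), 'force': array([-0.26146606, -0.44292421, -0.21561634]), 'wrist_torque': array([-0.00081817,  0.03234385,  0.00484498]), 'grasp_force': 0.0, 'grip_width': 0.0869324708315913}
scene [0.02600862 0.66323037 0.49662823] [-117.26509572   -0.7782392  -141.52266543] 440.59187335699596 277.9965066645452 213.33409619217434 [-0.09360093  0.          0.          0.          0.        ]
top [0.33164319 0.00956134 0.90086977] [-1.68111940e+02 -1.78694444e-02 -9.60886452e+01] 395.19058165683384 275.29083735338696 214.2835805393286 [-0.01472142  0.          0.          0.          0.        ]
```

View pics/scene0.png

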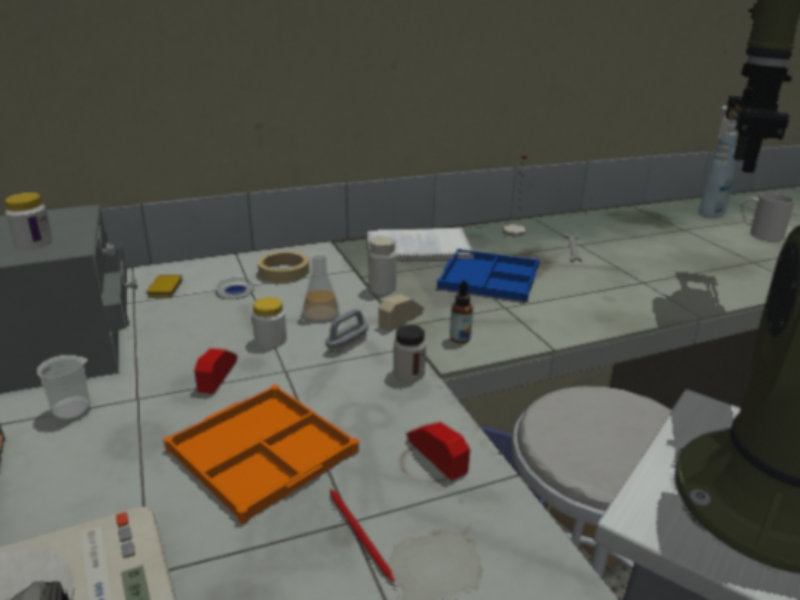

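View pics/top0.png

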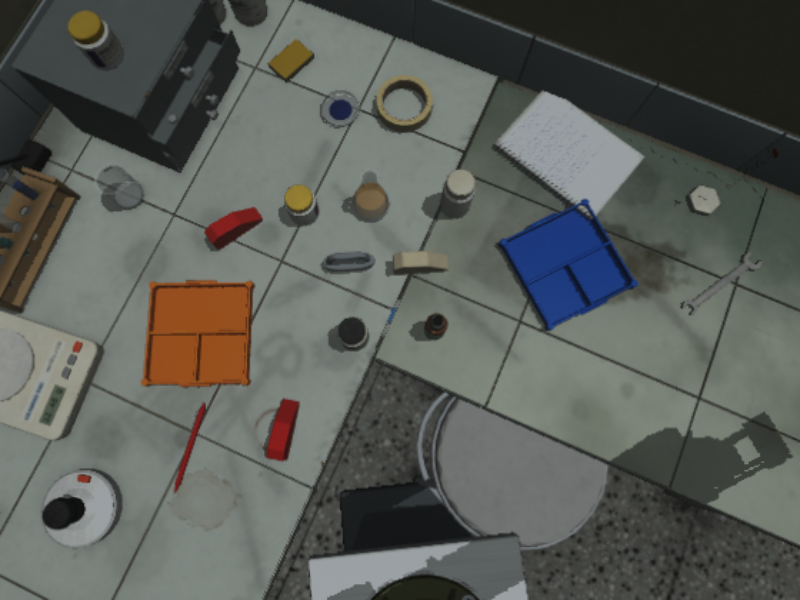

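```bash
cat > h.py <<'E'
import numpy as np,cv2,pickle
from scipy.spatial.transform import Rotation as R
def cloud(d,Rm=None,t=None):
    if Rm is None: Rm=R.from_euler('xyz',d["rotation"],degrees=True).as_matrix() if np.size(d["rotation"])==3 else d["rotation"]; t=d["origin"]
    K=np.array([[d["fx"],0,d["cx"]],[0,d["fy"],d["cy"]],[0,0,1.]])
    v,u=np.mgrid[:420,:560]; p=np.stack([u,v],-1).reshape(-1,1,2).astype(float)
    n=cv2.undistortPoints(p,K,np.array(d["distortion"])).reshape(420,560,2)
    z=d["depth"]; c=np.dstack([n*z[...,None],z]); w=c@Rm.T+t; w[z==0]=np.nan
    return w
E
python3 - <<'E'
from h import *
d=pickle.load(open("top.pkl","rb"));w=cloud(d);f=d["frame"]
print("table z",np.nanmedian(w[200:210,200:220,2]))
def near(u,v,r=32):
    u,v=u*.7,v*.7;V,U=np.mgrid[:420,:560];return (abs(U-u)<r)&(abs(V-v)<r)
for n,u,v,h,r in[("black",352,331,.070,20),("cream",459,185,.095,22),("dropper",436,326,.102,20),("yellow",300,200,.066,20),("flask",370,200,.105,22)]:
    m=near(u,v,r)&(w[...,2]>.01);zm=np.nanpercentile(w[m][:,2],98)
    t=w[m&(w[...,2]>h-.012)]
    print(n,m.sum(),len(t),"zmax %.3f"%zm,t.mean(0).round(4) if len(t) else 0,"ext",(t[:,:2].min(0),t[:,:2].max(0)))
for n,u,v in[("brush",348,262),("wedge",420,262)]:
    m=near(u,v,26)&(w[...,2]>.012)
    lab=cv2.connectedComponents(m.astype(np.uint8))[1];l=lab[int(v*.7),int(u*.7)]
    if l==0:l=np.bincount(lab[lab>0]).argmax()
    p=w[lab==l];print(n,len(p),cv2.minAreaRect((p[:,:2]*1000).astype(np.float32)),p[:,2].max(), p.mean(0))
hsv=cv2.cvtColor(f,cv2.COLOR_RGB2HSV)
for n,a,b,u,v in[("blue",105,125,567,265),("orange",5,18,199,333)]:
    m=(hsv[...,0]>a)&(hsv[...,0]<b)&(hsv[...,1]>150)&near(u,v,60)&~np.isnan(w[...,2])
    p=w[m&(w[...,2]>.012)];print(n,len(p),cv2.minAreaRect((p[:,:2]*1000).astype(np.float32)),np.percentile(p[:,2],[50,95]))
E
```

```text
table z 0.0004000747385488612
black 406 285 zmax 0.074 [0.4754 0.0566 0.0705] ext (array([0.45639989, 0.03717821]), array([0.49588421, 0.07612352]))
cream 638 334 zmax 0.099 [ 0.6804 -0.1308  0.0951] ext (array([ 0.66021786, -0.15318193]), array([ 0.70577243, -0.10972244]))
dropper 230 32 zmax 0.101 [ 0.4733 -0.0706  0.0989] ext (array([ 0.4681605 , -0.07586704]), array([ 0.47938842, -0.06547096]))
yellow 515 316 zmax 0.070 [0.695  0.1213 0.0661] ext (array([0.67529089, 0.10004378]), array([0.71939722, 0.14352116]))
flask 661 82 zmax 0.106 [0.7016 0.0072 0.1014] ext (array([ 0.68787055, -0.00580047]), array([0.71339335, 0.02065924]))
brush 406 ((595.3849487304688, 53.866764068603516), (25.774551391601562, 82.89641571044922), 0.8938225507736206) 0.059106425722549094 [0.59402204 0.05346188 0.03239964]
wedge 521 ((583.01953125, -61.952110290527344), (90.06580352783203, 26.7825984954834), 88.48360443115234) 0.04962601808849465 [ 0.58073335 -0.05824997  0.03524909]
blue 799 ((559.0808715820312, -299.72479248046875), (168.4377899169922, 165.46250915527344), 20.935293197631836) [0.01858306 0.02137047]
orange 879 ((508.3240051269531, 303.1512145996094), (165.43011474609375, 166.276123046875), 84.35083770751953) [0.0174705  0.02038427]
```

Call:
servo_tool:
  series:
    - [[0.97, -0.853, 0, 0, 0, -0.3915, 1], [0.97, -0.853, 0, 0, 0, -0.3915, 1], [0.97, -0.853, 0, 0, 0, -0.3915, 1], [0.97, -0.853, 0, 0, 0, -0.3915, 1], [0.97, -0.853, 0, 0, 0, -0.3915, 1], [0.97, -0.853, 0, 0, 0, -0.3915, 1], [0.97, -0.853, 0, 0, 0, -0.3915, 1], [0.97, -0.853, 0, 0, 0, -0.3915, 1], [0.97, -0.853, 0, 0, 0, -0.3915, 1], [0.97, -0.853, 0, 0, 0, -0.3915, 1], [0.97, -0.853, 0, 0, 0, -0.3915, 1], [0.97, -0.853, 0, 0, 0, -0.3915, 1]]
  grip_force: 20

```text
time_s: 1.1
tool_pos: [0.4059, -0.2738, 0.2224]
tool_rot: [-180.0, 0.0, 90.0]
force: [-1.5, -0.4, 0.2]
grip_width: 0.0872
grasp_force: 0.0
```

Call:
servo_tool:
  series:
    - [[1, 0.63, 0.2, 0, 0, 0, 0.8], [1, 0.63, 0.2, 0, 0, 0, 0.8], [1, 0.63, 0.2, 0, 0, 0, 0.8], [1, 0.63, 0.2, 0, 0, 0, 0.8], [1, 0.63, 0.2, 0, 0, 0, 0.8], [1, 0.63, 0.2, 0, 0, 0, 0.8], [1, 0.63, 0.2, 0, 0, 0, 0.8], [1, 0.63, 0.2, 0, 0, 0, 0.8], [1, 0.63, 0.2, 0, 0, 0, 0.8], [1, 0.63, 0.2, 0, 0, 0, 0.8]]

```text
time_s: 1.93
tool_pos: [0.5961, 0.0307, 0.1607]
tool_rot: [-179.9, -0.3, 90.2]
force: [-0.3, 0.9, 0.5]
grip_width: 0.0698
grasp_force: 0.0
```

```bash
python3 - <<'E'
from h import *
from cell import get_obs, eyes
o=get_obs();d=eyes.read_camera("wrist");pickle.dump((o,d),open("w1.pkl","wb"))
cv2.imwrite("pics/w1.png",d["frame"][:,:,::-1])
T=np.eye(4);T[:3,:3]=R.from_euler('xyz',o["tool_rot"],degrees=True).as_matrix();T[:3,3]=o["tool_pos"]
M=T@np.array(d["mount"]);w=cloud(d,M[:3,:3],M[:3,3]);print(o["tool_pos"],o["tool_rot"],M.round(3))
m=(w[...,2]>.012)&(w[...,2]<.11)
n,l,s,c=cv2.connectedComponentsWithStats(m.astype(np.uint8))
for i in range(1,n):
    if s[i,4]>300:
        p=w[l==i];print(s[i],p.mean(0).round(3),p[:,2].max().round(3),cv2.minAreaRect((p[:,:2]*1000).astype(np.float32)))
E
```

```text
[0.59611574 0.0307054  0.16071581] [-179.92750626   -0.26417665   90.1833344 ] [[ 1.     0.002 -0.001  0.595]
 [ 0.002 -0.958 -0.287  0.111]
 [-0.002  0.287 -0.958  0.323]
 [ 0.     0.     0.     1.   ]]
[ 376   39   90   74 5257] [0.69  0.123 0.058] 0.068 ((694.6766357421875, 123.1707763671875), (47.357112884521484, 49.54941940307617), 4.522896766662598)
[ 264  111   36  101 3046] [0.597 0.06  0.033] 0.055 ((597.018310546875, 56.312870025634766), (82.85958099365234, 28.784751892089844), 89.4294204711914)
[  80  130   84   69 4298] [0.482 0.063 0.059] 0.072 ((477.08001708984375, 59.72534942626953), (45.337127685546875, 43.40416717529297), 76.34931182861328)
[ 362  179  101   97 5416] [0.691 0.018 0.057] 0.106 ((694.1394653320312, 15.860443115234375), (61.45504379272461, 48.06901931762695), 38.3392219543457)
[ 249  240   32   57 1733] [ 0.583 -0.029  0.039] 0.046 ((582.9730224609375, -34.39856719970703), (40.24383544921875, 25.926956176757812), 88.9959716796875)
[536 248  24  26 364] [ 0.841 -0.032  0.02 ] 0.025 ((844.552001953125, -32.68057632446289), (24.82073402404785, 11.812115669250488), 37.06697463989258)
[131 277  28  19 316] [ 0.474 -0.053  0.027] 0.045 ((471.3543395996094, -53.936439514160156), (22.625606536865234, 4.826228141784668), 6.586508274078369)
[ 341  331   51   35 1165] [ 0.669 -0.111  0.039] 0.066 ((668.6621704101562, -115.55836486816406), (44.30128479003906, 14.48552131652832), 40.861019134521484)
```

View pics/w1.png

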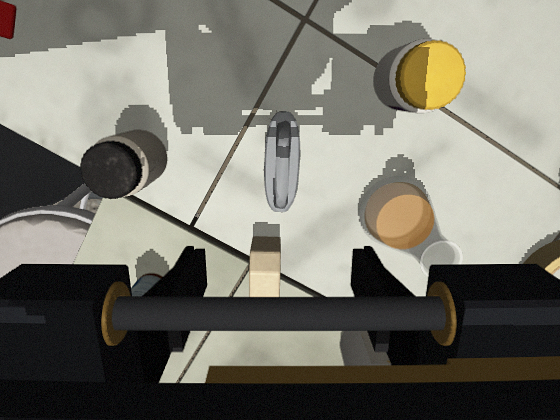

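Call:
servo_tool:
  series:
    - [[0.12, 0.007, 0, 0, 0, 0, 0.7], [0.12, 0.007, 0, 0, 0, 0, 0.7], [0.12, 0.007, 0.13, 0, 0, 0, 0.7], [0.12, 0.007, 0.26, 0, 0, 0, 0.7], [0.12, 0.007, 0.38, 0, 0, 0, 0.7], [0.12, 0.007, 0.46, 0, 0, 0, 0.7], [0.12, 0.007, 0.51, 0, 0, 0, 0.7], [0.12, 0.007, 0.525, 0, 0, 0, 0.7], [0.12, 0.007, 0.525, 0, 0, 0, 0.7], [0.12, 0.007, 0.525, 0, 0, 0, 0.7]]

```text
time_s: 2.82
tool_pos: [0.5983, 0.0609, 0.0064]
tool_rot: [179.9, 0.0, 89.9]
force: [-0.4, -0.1, 0.1]
grip_width: 0.0612
grasp_force: 0.0
```

Call:
servo_tool:
  series:
    - [[0, 0, 0, 0, 0, 0, 0.2], [0, 0, 0, 0, 0, 0, 0.2], [0, 0, 0, 0, 0, 0, 0.2], [0, 0, 0, 0, 0, 0, 0.2], [0, 0, 0, 0, 0, 0, 0.2], [0, 0, 0, 0, 0, 0, 0.2], [0, 0, 0, 0, 0, 0, 0.2], [0, 0, 0, 0, 0, 0, 0.2]]
  grip_force: 20

```text
time_s: 3.48
tool_pos: [0.5973, 0.0619, 0.0053]
tool_rot: [180.0, 0.0, 90.0]
force: [0.7, -0.4, 2.4]
grip_width: 0.0288
grasp_force: 20.0
```

Call:
servo_tool:
  series:
    - [[0, 0, -0.05, 0, 0, 0, 0.2], [0, 0, -0.15, 0, 0, 0, 0.2], [0, 0, -0.29, 0, 0, 0, 0.2], [0, 0, -0.42, 0, 0, 0, 0.2], [0, 0, -0.5, 0, 0, 0, 0.2], [-0.13, 0, -0.5, 0, 0, -0.116, 0.2], [-0.27, 0, -0.5, 0, 0, -0.116, 0.2], [-0.41, 0, -0.5, 0, 0, -0.116, 0.2], [-0.55, 0, -0.5, 0, 0, -0.116, 0.2], [-0.69, 0, -0.5, 0, 0, -0.116, 0.2], [-0.83, 0, -0.5, 0, 0, -0.116, 0.2], [-0.9, 0, -0.5, 0, 0, -0.116, 0.2]]

```text
time_s: 4.48
tool_pos: [0.5959, -0.2138, 0.1557]
tool_rot: [-179.9, 0.1, 110.6]
force: [-0.4, -1.1, -0.5]
grip_width: 0.0287
grasp_force: 20.0
```

Call:
servo_tool:
  series:
    - [[-0.11, -0.05, 0, 0, 0, 0, 0.2], [-0.22, -0.095, 0, 0, 0, 0, 0.2], [-0.22, -0.095, 0, 0, 0, 0, 0.2], [-0.22, -0.095, 0, 0, 0, 0, 0.2], [-0.22, -0.095, 0, 0, 0, 0, 0.2]]

```text
time_s: 4.9
tool_pos: [0.5939, -0.2793, 0.1554]
tool_rot: [180.0, -0.1, 110.9]
force: [0.6, 1.0, -0.7]
grip_width: 0.0287
grasp_force: 20.0
```

```bash
cat >> h.py <<'E'
def wrist(name):
    from cell import get_obs, eyes
    o=get_obs();d=eyes.read_camera("wrist");cv2.imwrite(f"pics/{name}.png",d["frame"][:,:,::-1])
    T=np.eye(4);T[:3,:3]=R.from_euler('xyz',o["tool_rot"],degrees=True).as_matrix();T[:3,3]=o["tool_pos"]
    M=T@np.array(d["mount"]);print(o["tool_pos"].round(4),o["tool_rot"].round(1))
    return d["frame"],cloud(d,M[:3,:3],M[:3,3])
E
python3 - <<'E'
from h import *
f,w=wrist("w2")
hsv=cv2.cvtColor(f,cv2.COLOR_RGB2HSV)
m=(hsv[...,0]>105)&(hsv[...,0]<125)&(hsv[...,1]>130)&(w[...,2]>.012)&(w[...,2]<.025)
p=w[m];print(len(p))
a=np.radians(20.9);q=(p[:,:2]-[.559,-.2997])@np.array([[np.cos(a),-np.sin(a)],[np.sin(a),np.cos(a)]])
h,e=np.histogram(q[:,0],np.arange(-.09,.091,.004));print("x",[(round(x*1e3),n) for x,n in zip(e,h) if n>0])
h,e=np.histogram(q[:,1],np.arange(-.09,.091,.004));print("y",[(round(x*1e3),n) for x,n in zip(e,h) if n>0])
E
```

```text
[ 0.5939 -0.2793  0.1554] [ 1.800e+02 -1.000e-01  1.109e+02]
4695
x [(-90, np.int64(1)), (-86, np.int64(247)), (-82, np.int64(860)), (-78, np.int64(310)), (-74, np.int64(69)), (-70, np.int64(59)), (-66, np.int64(58)), (-62, np.int64(53)), (-58, np.int64(56)), (-54, np.int64(52)), (-50, np.int64(49)), (-46, np.int64(47)), (-42, np.int64(46)), (-38, np.int64(49)), (-34, np.int64(52)), (-30, np.int64(59)), (-26, np.int64(57)), (-22, np.int64(52)), (-18, np.int64(53)), (-14, np.int64(50)), (-10, np.int64(55)), (-6, np.int64(206)), (-2, np.int64(608)), (2, np.int64(30)), (6, np.int64(31)), (10, np.int64(25)), (14, np.int64(25)), (18, np.int64(25)), (22, np.int64(25)), (26, np.int64(25)), (30, np.int64(32)), (34, np.int64(25)), (38, np.int64(25)), (42, np.int64(25)), (46, np.int64(24)), (50, np.int64(25)), (54, np.int64(26)), (58, np.int64(27)), (62, np.int64(26)), (66, np.int64(25)), (70, np.int64(40)), (74, np.int64(500)), (78, np.int64(467)), (82, np.int64(94))]
y [(-82, np.int64(1)), (-78, np.int64(17)), (-62, np.int64(2)), (-58, np.int64(26)), (-54, np.int64(26)), (-50, np.int64(27)), (-46, np.int64(25)), (-42, np.int64(50)), (-38, np.int64(64)), (-34, np.int64(74)), (-30, np.int64(70)), (-26, np.int64(81)), (-22, np.int64(111)), (-18, np.int64(108)), (-14, np.int64(119)), (-10, np.int64(112)), (-6, np.int64(120)), (-2, np.int64(313)), (2, np.int64(392)), (6, np.int64(116)), (10, np.int64(124)), (14, np.int64(122)), (18, np.int64(128)), (22, np.int64(115)), (26, np.int64(81)), (30, np.int64(83)), (34, np.int64(84)), (38, np.int64(85)), (42, np.int64(85)), (46, np.int64(84)), (50, np.int64(84)), (54, np.int64(83)), (58, np.int64(87)), (62, np.int64(90)), (66, np.int64(96)), (70, np.int64(91)), (74, np.int64(149)), (78, np.int64(1010)), (82, np.int64(160))]
```

View pics/w2.png

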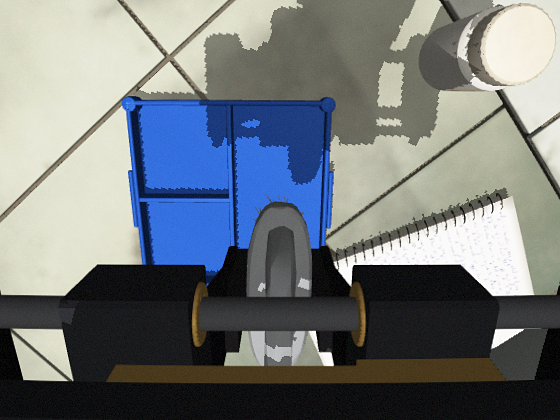

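Call:
servo_tool:
  series:
    - [[0, -0.005, 0.12, 0, 0, 0, 0.2], [0, -0.005, 0.25, 0, 0, 0, 0.2], [0, -0.005, 0.36, 0, 0, 0, 0.2], [0, -0.005, 0.42, 0, 0, 0, 0.2], [0, -0.005, 0.46, 0, 0, 0, 0.2], [0, -0.005, 0.483, 0, 0, 0, 0.2], [0, -0.005, 0.483, 0, 0, 0, 0.2], [0, -0.005, 0.483, 0, 0, 0, 0.2]]

```text
time_s: 5.62
tool_pos: [0.5938, -0.2802, 0.0116]
tool_rot: [179.9, 0.1, 110.9]
force: [0.5, -0.5, -0.6]
grip_width: 0.0289
grasp_force: 20.0
```

Call:
servo_tool:
  series:
    - [[0, 0, 0, 0, 0, 0, 0.42], [0, 0, 0, 0, 0, 0, 0.42], [0, 0, 0, 0, 0, 0, 0.42], [0, 0, -0.05, 0, 0, 0, 0.42], [0, 0, -0.12, 0, 0, 0, 0.42], [0, 0, -0.25, 0, 0, 0, 0.7], [0, 0, -0.38, 0, 0, 0, 0.8], [0, 0, -0.45, 0, 0, 0, 0.8]]

```text
time_s: 6.28
tool_pos: [0.5948, -0.281, 0.1518]
tool_rot: [179.7, 0.3, 110.9]
force: [-0.0, -0.6, 0.8]
grip_width: 0.0493
grasp_force: 0.0
```

Call:
servo_tool:
  series:
    - [[0.14, 0.005, 0, 0, 0, 0.03, 0.8], [0.28, 0.01, 0, 0, 0, 0.06, 0.8], [0.42, 0.014, 0, 0, 0, 0.09, 0.8], [0.55, 0.018, 0, 0, 0, 0.116, 0.8], [0.69, 0.022, 0, 0, 0, 0.116, 0.8], [0.83, 0.027, 0, 0, 0, 0.116, 0.8], [0.969, 0.032, 0, 0, 0, 0.116, 0.8], [0.969, 0.032, 0, 0, 0, 0.116, 0.8], [0.969, 0.032, 0, 0, 0, 0.116, 0.8]]

```text
time_s: 7.03
tool_pos: [0.4978, -0.0027, 0.1469]
tool_rot: [179.9, 0.1, 90.3]
force: [-0.6, -0.9, -0.5]
grip_width: 0.0697
grasp_force: 0.0
```

Call:
servo_tool:
  series:
    - [[0.11, -0.035, 0, 0, 0, 0, 0.8], [0.213, -0.07, 0, 0, 0, 0, 0.8], [0.213, -0.07, 0, 0, 0, 0, 0.8], [0.213, -0.07, 0.1, 0, 0, 0, 0.8], [0.213, -0.07, 0.22, 0, 0, 0, 0.8], [0.213, -0.07, 0.33, 0, 0, 0, 0.8], [0.213, -0.07, 0.393, 0, 0, 0, 0.8], [0.213, -0.07, 0.393, 0, 0, 0, 0.8], [0.213, -0.07, 0.393, 0, 0, 0, 0.8]]

```text
time_s: 7.78
tool_pos: [0.4771, 0.0575, 0.0272]
tool_rot: [-179.9, -0.0, 89.9]
force: [0.7, 0.3, 0.6]
grip_width: 0.0697
grasp_force: 0.0
```

Call:
servo_tool:
  series:
    - [[0, 0, 0, 0, 0, 0, 0.4], [0, 0, 0, 0, 0, 0, 0.4], [0, 0, 0, 0, 0, 0, 0.4], [0, 0, 0, 0, 0, 0, 0.4], [0, 0, 0, 0, 0, 0, 0.4], [0, 0, 0, 0, 0, 0, 0.4], [0, 0, 0, 0, 0, 0, 0.4]]

```text
time_s: 8.37
tool_pos: [0.4775, 0.0582, 0.0281]
tool_rot: [179.9, 0.0, 90.0]
force: [-2.2, -0.8, 6.5]
grip_width: 0.0455
grasp_force: 20.0
```

Call:
servo_tool:
  series:
    - [[0, 0, -0.04, 0, 0, 0, 0.4], [0, 0, -0.13, 0, 0, 0, 0.4], [0, 0, -0.26, 0, 0, 0, 0.4], [0, 0, -0.39, 0, 0, 0, 0.4], [0, 0, -0.467, 0, 0, 0, 0.4], [-0.1, 0.02, -0.467, 0, 0, 0, 0.4], [-0.23, 0.04, -0.467, 0, 0, 0, 0.4], [-0.37, 0.06, -0.467, 0, 0, 0, 0.4], [-0.5, 0.08, -0.467, 0, 0, 0, 0.4], [-0.64, 0.1, -0.467, 0, 0, 0, 0.4], [-0.77, 0.1, -0.467, 0, 0, 0, 0.4], [-0.9, 0.1, -0.467, 0, 0, 0, 0.4]]

```text
time_s: 9.37
tool_pos: [0.5067, -0.2135, 0.1679]
tool_rot: [180.0, -0.0, 90.0]
force: [0.4, -0.5, -1.4]
grip_width: 0.0455
grasp_force: 20.0
```

Call:
servo_tool:
  series:
    - [[-0.12, 0, 0, 0, 0, 0, 0.4], [-0.218, 0.001, 0, 0, 0, 0, 0.4], [-0.218, 0.001, 0, 0, 0, 0, 0.4], [-0.218, 0.001, 0.1, 0, 0, 0, 0.4], [-0.218, 0.001, 0.22, 0, 0, 0, 0.4], [-0.218, 0.001, 0.33, 0, 0, 0, 0.4], [-0.218, 0.001, 0.4, 0, 0, 0, 0.4], [-0.218, 0.001, 0.44, 0, 0, 0, 0.4], [-0.218, 0.001, 0.452, 0, 0, 0, 0.4], [-0.218, 0.001, 0.452, 0, 0, 0, 0.4]]

```text
time_s: 10.2
tool_pos: [0.5071, -0.2765, 0.032]
tool_rot: [-180.0, -0.0, 90.0]
force: [0.3, 0.3, -1.1]
grip_width: 0.0457
grasp_force: 20.0
```

Call:
servo_tool:
  series:
    - [[0, 0, 0.003, 0, 0, 0, 0.65], [0, 0, 0.003, 0, 0, 0, 0.65], [0, 0, 0.003, 0, 0, 0, 0.65], [0, 0, 0.003, 0, 0, 0, 0.65], [0, 0, -0.1, 0, 0, 0, 0.65], [0, 0, -0.22, 0, 0, 0, 0.65], [0, 0, -0.35, 0, 0, 0, 0.65], [0, 0, -0.45, 0, 0, 0, 0.65], [0.12, -0.02, -0.5, 0, 0, 0, 0.65], [0.25, -0.04, -0.5, 0, 0, 0, 0.65], [0.38, -0.06, -0.5, 0, 0, 0, 0.65], [0.5, -0.08, -0.5, 0, 0, 0, 0.65]]

```text
time_s: 11.2
tool_pos: [0.4832, -0.1249, 0.1827]
tool_rot: [179.9, 0.0, 90.0]
force: [0.4, 0.2, -0.3]
grip_width: 0.0563
grasp_force: 0.0
```

```bash
python3 - <<'E'
from h import *
from cell import eyes
f,w=wrist("w3")
d=eyes.read_camera("top");cv2.imwrite("pics/t3.png",cv2.resize(d["frame"][60:300,200:480,::-1],(800,686))[:600]);
m=(w[...,2]>.012)&(w[...,2]<.115)
n,l,s,c=cv2.connectedComponentsWithStats(m.astype(np.uint8))
for i in range(1,n):
    if s[i,4]>200:
        p=w[l==i];print(s[i],p.mean(0).round(3),p[:,2].max().round(3),cv2.minAreaRect((p[:,:2]*1000).astype(np.float32)))
        t=p[p[:,2]>p[:,2].max()-.01];print(t.mean(0))
E
```

```text
[ 0.4832 -0.1249  0.1827] [179.9   0.   90. ]
[ 502    0   58   66 3360] [0.68  0.003 0.034] 0.062 ((683.946533203125, -0.402679443359375), (26.021465301513672, 59.07148361206055), 36.62739944458008)
[0.68224037 0.0060999  0.05525225]
[ 375   53   52  109 4180] [ 0.579 -0.054  0.035] 0.047 ((581.943115234375, -59.36631774902344), (89.03469848632812, 27.245622634887695), 88.18026733398438)
[ 0.58162239 -0.04452871  0.04190063]
[ 245  102   44   47 1572] [ 0.474 -0.067  0.072] 0.102 ((473.21368408203125, -69.16521453857422), (33.19561767578125, 32.428321838378906), 43.54640579223633)
[ 0.47318532 -0.06897594  0.09734015]
[ 466  163   94   83 5488] [ 0.667 -0.125  0.069] 0.097 ((674.3750610351562, -128.4029083251953), (50.24226379394531, 37.880985260009766), 79.2559814453125)
[ 0.6723945  -0.12929986  0.09344306]
[369 252  41  20 302] [ 0.593 -0.201  0.016] 0.019 ((589.4710693359375, -201.8931884765625), (38.29556655883789, 17.28350830078125), 1.6165635585784912)
[ 0.59251698 -0.2012717   0.0163479 ]
[279 277  59  20 349] [ 0.517 -0.23   0.016] 0.02 ((513.610107421875, -236.9688262939453), (61.056312561035156, 17.426345825195312), 18.755062103271484)
[ 0.51687342 -0.2301918   0.01607332]
[ 261  331   98   35 2157] [ 0.507 -0.272  0.052] 0.074 ((515.0531616210938, -287.29852294921875), (101.47486114501953, 72.21821594238281), 1.811919927597046)
[ 0.5059716  -0.26495683  0.07111981]
```

View pics/t3.png

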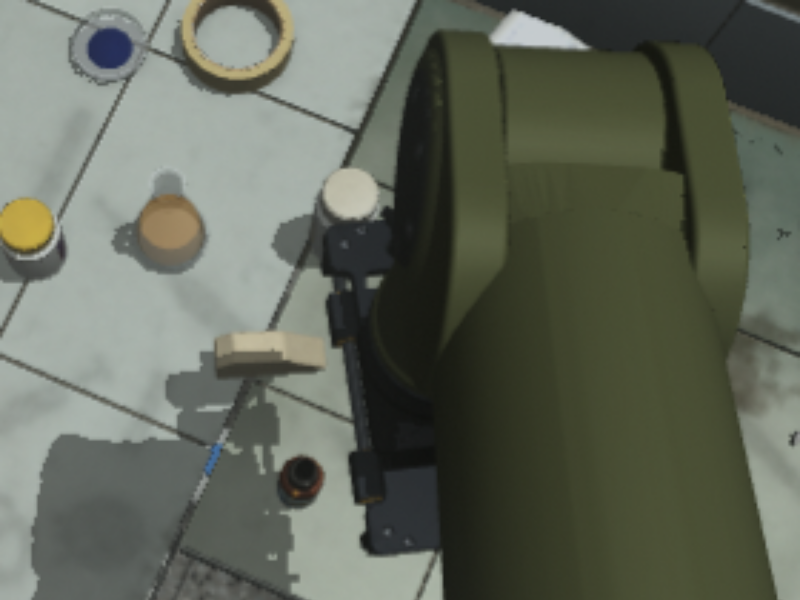

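Call:
servo_tool:
  series:
    - [[0.1, -0.016, 0, 0, 0, 0, 0.7], [0.193, -0.032, 0, 0, 0, 0, 0.7], [0.193, -0.032, 0, 0, 0, 0, 0.7], [0.193, -0.032, 0.1, 0, 0, 0, 0.7], [0.193, -0.032, 0.22, 0, 0, 0, 0.7], [0.193, -0.032, 0.34, 0, 0, 0, 0.7], [0.193, -0.032, 0.42, 0, 0, 0, 0.7], [0.193, -0.032, 0.47, 0, 0, 0, 0.7], [0.193, -0.032, 0.483, 0, 0, 0, 0.7], [0.193, -0.032, 0.483, 0, 0, 0, 0.7]]

```text
time_s: 12.13
tool_pos: [0.473, -0.0692, 0.0361]
tool_rot: [-179.9, -0.0, 90.0]
force: [0.7, 0.9, 0.2]
grip_width: 0.0608
grasp_force: 0.0
```

Call:
servo_tool:
  series:
    - [[0, 0, 0, 0, 0, 0, 0.3], [0, 0, 0, 0, 0, 0, 0.3], [0, 0, 0, 0, 0, 0, 0.3], [0, 0, 0, 0, 0, 0, 0.3], [0, 0, 0, 0, 0, 0, 0.3], [0, 0, 0, 0, 0, 0, 0.3], [0, 0, 0, 0, 0, 0, 0.3], [0, 0, 0, 0, 0, 0, 0.3]]
  grip_force: 15

```text
time_s: 12.8
tool_pos: [0.4741, -0.0693, 0.0373]
tool_rot: [180.0, 0.0, 90.0]
force: [0.1, 0.2, 4.6]
grip_width: 0.0314
grasp_force: 15.0
```

Call:
servo_tool:
  series:
    - [[0, 0, -0.04, 0, 0, 0, 0.3], [0, 0, -0.13, 0, 0, 0, 0.3], [0, 0, -0.26, 0, 0, 0, 0.3], [0, 0, -0.39, 0, 0, 0, 0.3], [0, 0, -0.5, 0, 0, 0, 0.3], [-0.12, 0.03, -0.5, 0, 0, 0, 0.3], [-0.25, 0.06, -0.5, 0, 0, 0, 0.3], [-0.38, 0.09, -0.5, 0, 0, 0, 0.3], [-0.51, 0.12, -0.5, 0, 0, 0, 0.3], [-0.64, 0.15, -0.5, 0, 0, 0, 0.3], [-0.77, 0.18, -0.5, 0, 0, 0, 0.3], [-0.87, 0.207, -0.5, 0, 0, 0, 0.3]]

```text
time_s: 13.8
tool_pos: [0.5349, -0.334, 0.1869]
tool_rot: [-180.0, 0.0, 89.8]
force: [0.1, 0.1, -0.0]
grip_width: 0.0317
grasp_force: 15.0
```

Call:
servo_tool:
  series:
    - [[-0.07, 0, 0, 0, 0, 0, 0.3], [-0.07, 0, 0, 0, 0, 0, 0.3], [-0.07, 0, 0, 0, 0, 0, 0.3], [-0.07, 0, 0.1, 0, 0, 0, 0.3], [-0.07, 0, 0.22, 0, 0, 0, 0.3], [-0.07, 0, 0.34, 0, 0, 0, 0.3], [-0.07, 0, 0.42, 0, 0, 0, 0.3], [-0.07, 0, 0.47, 0, 0, 0, 0.3], [-0.07, 0, 0.488, 0, 0, 0, 0.3], [-0.07, 0, 0.488, 0, 0, 0, 0.3]]

```text
time_s: 14.63
tool_pos: [0.5356, -0.3487, 0.0406]
tool_rot: [-179.9, -0.1, 90.1]
force: [-0.1, -0.2, 0.3]
grip_width: 0.0319
grasp_force: 15.0
```

Call:
servo_tool:
  series:
    - [[0, 0, 0.002, 0, 0, 0, 0.55], [0, 0, 0.002, 0, 0, 0, 0.55], [0, 0, 0.002, 0, 0, 0, 0.55], [0, 0, -0.08, 0, 0, 0, 0.55], [0, 0, -0.2, 0, 0, 0, 0.55], [0, 0, -0.33, 0, 0, 0, 0.6], [0, 0, -0.45, 0, 0, 0, 0.6], [0.1, 0.02, -0.5, 0, 0, 0, 0.6], [0.23, 0.04, -0.5, 0, 0, 0, 0.6], [0.36, 0.06, -0.5, 0, 0, 0, 0.6], [0.49, 0.08, -0.5, 0, 0, 0, 0.6], [0.62, 0.1, -0.5, 0, 0, 0, 0.6]]

```text
time_s: 15.63
tool_pos: [0.5659, -0.1632, 0.1914]
tool_rot: [179.9, 0.1, 90.0]
force: [1.1, 0.5, -0.6]
grip_width: 0.052
grasp_force: 0.0
```

Call:
servo_tool:
  series:
    - [[0.13, 0.02, 0, 0, 0, 0, 0.6], [0.26, 0.04, 0, 0, 0, 0, 0.6], [0.377, 0.057, 0, 0, 0, 0, 0.6], [0.377, 0.057, 0, 0, 0, 0, 0.6], [0.377, 0.057, 0.1, 0, 0, 0, 0.6], [0.377, 0.057, 0.23, 0, 0, 0, 0.6], [0.377, 0.057, 0.36, 0, 0, 0, 0.6], [0.377, 0.057, 0.47, 0, 0, 0, 0.6], [0.377, 0.057, 0.55, 0, 0, 0, 0.6], [0.377, 0.057, 0.583, 0, 0, 0, 0.6], [0.377, 0.057, 0.583, 0, 0, 0, 0.6]]

```text
time_s: 16.55
tool_pos: [0.5809, -0.0521, 0.0135]
tool_rot: [-179.8, -0.0, 90.0]
force: [-0.4, 0.3, -0.2]
grip_width: 0.0521
grasp_force: 0.0
```

Call:
servo_tool:
  series:
    - [[0, 0, 0, 0, 0, 0, 0.15], [0, 0, 0, 0, 0, 0, 0.15], [0, 0, 0, 0, 0, 0, 0.15], [0, 0, 0, 0, 0, 0, 0.15], [0, 0, 0, 0, 0, 0, 0.15], [0, 0, 0, 0, 0, 0, 0.15], [0, 0, 0, 0, 0, 0, 0.15], [0, 0, 0, 0, 0, 0, 0.15]]

```text
time_s: 17.22
tool_pos: [0.5837, -0.0522, 0.0167]
tool_rot: [179.9, 0.0, 90.0]
force: [-1.3, -0.3, 6.2]
grip_width: 0.0262
grasp_force: 15.0
```

Call:
servo_tool:
  series:
    - [[0, 0, -0.04, 0, 0, 0, 0.15], [0, 0, -0.13, 0, 0, 0, 0.15], [0, 0, -0.26, 0, 0, 0, 0.15], [0, 0, -0.38, 0, 0, 0, 0.15], [0, 0, -0.45, 0, 0, 0, 0.15], [0.1, 0, -0.45, 0, 0, 0, 0.15], [0.23, -0.02, -0.45, 0, 0, 0, 0.15], [0.36, -0.04, -0.45, 0, 0, 0, 0.15], [0.49, -0.06, -0.45, 0, 0, 0, 0.15], [0.62, -0.08, -0.45, 0, 0, 0, 0.15], [0.75, -0.1, -0.45, 0, 0, 0, 0.15], [0.88, -0.112, -0.45, 0, 0, 0, 0.15]]

```text
time_s: 18.22
tool_pos: [0.5481, 0.2136, 0.1511]
tool_rot: [180.0, 0.0, 90.0]
force: [0.1, 1.1, -0.6]
grip_width: 0.0261
grasp_force: 15.0
```

Call:
servo_tool:
  series:
    - [[0.13, 0, 0, 0, 0, 0.0314, 0.15], [0.25, 0, 0, 0, 0, 0.0314, 0.15], [0.323, 0, 0, 0, 0, 0.0314, 0.15], [0.323, 0, 0, 0, 0, 0.0314, 0.15], [0.323, 0, 0, 0, 0, 0.0314, 0.15], [0.323, 0, 0, 0, 0, 0.0314, 0.15]]

```text
time_s: 18.72
tool_pos: [0.5494, 0.3077, 0.1504]
tool_rot: [-180.0, 0.1, 84.3]
force: [0.8, -0.8, -0.4]
grip_width: 0.0258
grasp_force: 15.0
```

```bash
python3 - <<'E'
from h import *
f,w=wrist("w4")
hsv=cv2.cvtColor(f,cv2.COLOR_RGB2HSV)
m=(hsv[...,0]>3)&(hsv[...,0]<18)&(hsv[...,1]>150)&(w[...,2]>.012)&(w[...,2]<.025)
p=w[m];print(len(p))
a=np.radians(-5.65);q=(p[:,:2]-[.5083,.3032])@np.array([[np.cos(a),-np.sin(a)],[np.sin(a),np.cos(a)]])
for k in(0,1):
    h,e=np.histogram(q[:,k],np.arange(-.09,.091,.003));print("xy"[k],[(round(x*1e3),int(n)) for x,n in zip(e,h) if n>130])
E
```

```text
[0.5494 0.3077 0.1504] [-1.80e+02  1.00e-01  8.43e+01]
4306
x [(-84, 272), (-81, 830), (-78, 153), (-3, 367), (0, 232), (75, 534), (78, 336)]
y [(0, 160), (3, 280), (78, 609), (81, 594)]
```

View pics/w4.png

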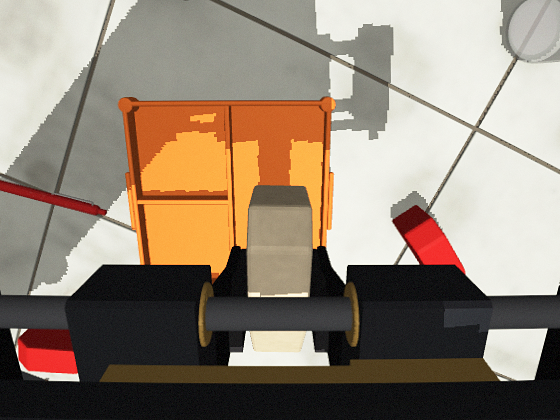

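Call:
servo_tool:
  series:
    - [[0, -0.004, 0.12, 0, 0, 0, 0.15], [0, -0.004, 0.24, 0, 0, 0, 0.15], [0, -0.004, 0.34, 0, 0, 0, 0.15], [0, -0.004, 0.39, 0, 0, 0, 0.15], [0, -0.004, 0.42, 0, 0, 0, 0.15], [0, -0.004, 0.436, 0, 0, 0, 0.15], [0, -0.004, 0.436, 0, 0, 0, 0.15], [0, -0.004, 0.436, 0, 0, 0, 0.15]]

```text
time_s: 19.43
tool_pos: [0.5494, 0.3095, 0.0214]
tool_rot: [179.9, -0.1, 84.3]
force: [0.1, -0.4, -0.2]
grip_width: 0.0258
grasp_force: 15.0
```

Call:
servo_tool:
  series:
    - [[0, 0, 0, 0, 0, 0, 0.45], [0, 0, 0, 0, 0, 0, 0.45], [0, 0, 0, 0, 0, 0, 0.45], [0, 0, 0, 0, 0, 0, 0.45], [0, 0, -0.08, 0, 0, 0, 0.45], [0, 0, -0.2, 0, 0, 0, 0.45], [0, 0, -0.33, 0, 0, 0, 0.8], [0, 0, -0.45, 0, 0, 0, 0.85], [0, 0, -0.5, 0, 0, -0.0314, 0.85], [0, 0, -0.5, 0, 0, -0.0314, 0.85]]

```text
time_s: 20.27
tool_pos: [0.5502, 0.3111, 0.1752]
tool_rot: [179.6, -0.2, 90.2]
force: [0.2, 1.3, -0.7]
grip_width: 0.0581
grasp_force: 0.0
```

Call:
servo_tool:
  series:
    - [[-0.13, 0, 0, 0, 0, 0, 0.85], [-0.26, 0.03, 0, 0, 0, 0, 0.85], [-0.39, 0.06, 0, 0, 0, 0, 0.85], [-0.52, 0.09, 0, 0, 0, 0, 0.85], [-0.65, 0.12, 0, 0, 0, 0, 0.85], [-0.78, 0.15, 0, 0, 0, 0, 0.85], [-0.91, 0.18, 0, 0, 0, 0, 0.85], [-1, 0.2, 0, 0, 0, 0, 0.85]]

```text
time_s: 20.93
tool_pos: [0.608, 0.0035, 0.1685]
tool_rot: [-179.9, 0.1, 89.7]
force: [0.3, 0.0, -0.3]
grip_width: 0.074
grasp_force: 0.0
```

Call:
servo_tool:
  series:
    - [[-0.12, 0.06, 0, 0, 0, 0, 0.85], [-0.24, 0.12, 0, 0, 0, 0, 0.85], [-0.36, 0.18, 0, 0, 0, 0, 0.85], [-0.46, 0.243, 0, 0, 0, 0, 0.85], [-0.46, 0.243, 0, 0, 0, 0, 0.85], [-0.46, 0.243, 0, 0, 0, 0, 0.85], [-0.46, 0.243, 0, 0, 0, 0, 0.85]]

```text
time_s: 21.52
tool_pos: [0.6803, -0.1279, 0.1685]
tool_rot: [-179.9, -0.1, 90.0]
force: [0.6, 0.8, 0.3]
grip_width: 0.0745
grasp_force: 0.0
```

```bash
python3 - <<'E'
from h import *
from cell import eyes
f,w=wrist("w5")
d=eyes.read_camera("top");pickle.dump(d,open("top5.pkl","wb"));cv2.imwrite("pics/t5.png",cv2.resize(d["frame"][:,:,::-1],(800,600)))
m=(w[...,2]>.08)&(w[...,2]<.115)
n,l,s,c=cv2.connectedComponentsWithStats(m.astype(np.uint8))
for i in range(1,n):
    if s[i,4]>200:
        p=w[l==i];print(s[i],p.mean(0).round(3),p[:,2].max().round(3),cv2.minAreaRect((p[:,:2]*1000).astype(np.float32)))
E
```

```text
[ 0.6803 -0.1279  0.1685] [-1.799e+02 -1.000e-01  9.000e+01]
[293   0  46  19 402] [ 0.698 -0.001  0.097] 0.105 ((699.5985107421875, 0.8002519607543945), (11.416111946105957, 23.946882247924805), 89.85688781738281)
[ 250  184   66   67 3393] [ 0.682 -0.128  0.094] 0.097 ((681.45458984375, -129.64166259765625), (43.85816955566406, 44.240596771240234), 4.132326602935791)
```

View pics/t5.png

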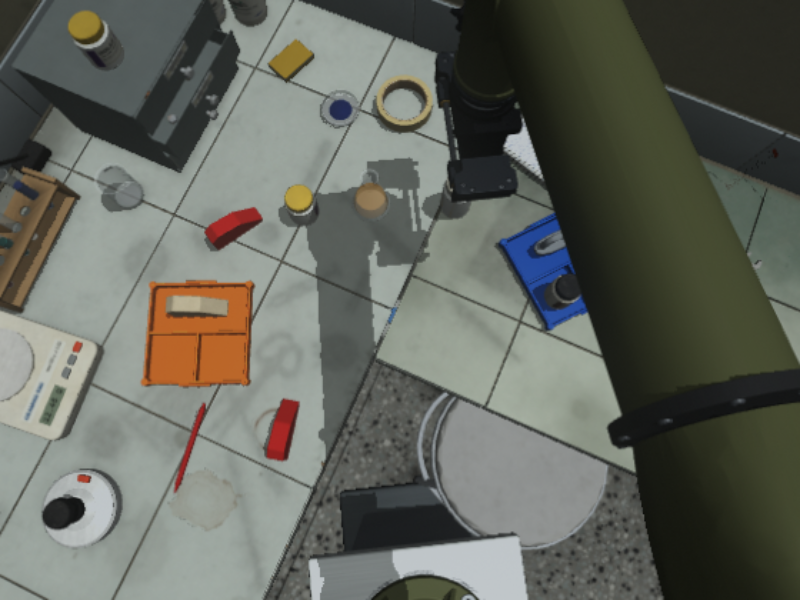

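View pics/w5.png

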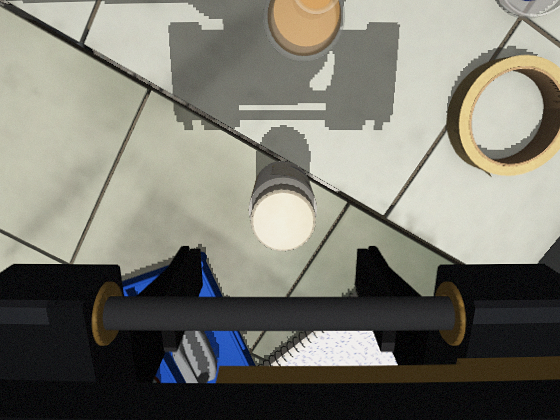

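Call:
servo_tool:
  series:
    - [[0, 0.003, 0.1, 0, 0, 0, 0.85], [0, 0.003, 0.22, 0, 0, 0, 0.85], [0, 0.003, 0.33, 0, 0, 0, 0.85], [0, 0.003, 0.41, 0, 0, 0, 0.85], [0, 0.003, 0.45, 0, 0, 0, 0.85], [0, 0.003, 0.457, 0, 0, 0, 0.85], [0, 0.003, 0.457, 0, 0, 0, 0.85]]

```text
time_s: 22.2
tool_pos: [0.6818, -0.128, 0.033]
tool_rot: [-180.0, -0.0, 90.1]
force: [-0.2, 0.5, -0.5]
grip_width: 0.0741
grasp_force: 0.0
```

Call:
servo_tool:
  series:
    - [[0, 0, 0, 0, 0, 0, 0.45], [0, 0, 0, 0, 0, 0, 0.45], [0, 0, 0, 0, 0, 0, 0.45], [0, 0, 0, 0, 0, 0, 0.45], [0, 0, 0, 0, 0, 0, 0.45], [0, 0, 0, 0, 0, 0, 0.45], [0, 0, 0, 0, 0, 0, 0.45], [0, 0, 0, 0, 0, 0, 0.45]]
  grip_force: 25

```text
time_s: 22.87
tool_pos: [0.6825, -0.1292, 0.0336]
tool_rot: [179.9, 0.0, 90.0]
force: [-0.9, 0.7, 5.6]
grip_width: 0.0496
grasp_force: 25.0
```

Call:
servo_tool:
  series:
    - [[0, 0, -0.04, 0, 0, 0, 0.45], [0, 0, -0.14, 0, 0, 0, 0.45], [0, 0, -0.27, 0, 0, 0, 0.45], [0, 0, -0.4, 0, 0, 0, 0.45], [0, 0, -0.53, 0, 0, 0, 0.45], [0.1, -0.055, -0.53, 0, 0, 0, 0.45], [0.21, -0.115, -0.53, 0, 0, 0, 0.45], [0.32, -0.175, -0.53, 0, 0, 0, 0.45], [0.43, -0.235, -0.53, 0, 0, 0, 0.45], [0.54, -0.295, -0.53, 0, 0, 0, 0.45], [0.65, -0.355, -0.53, 0, 0, 0, 0.45], [0.75, -0.41, -0.53, 0, 0, 0, 0.45]]

```text
time_s: 23.87
tool_pos: [0.5568, 0.0981, 0.1916]
tool_rot: [-179.9, 0.0, 90.1]
force: [0.4, 1.3, -0.6]
grip_width: 0.0496
grasp_force: 25.0
```

Call:
servo_tool:
  series:
    - [[0.11, -0.06, 0, 0, 0, 0, 0.45], [0.22, -0.12, 0, 0, 0, 0, 0.45], [0.33, -0.18, 0, 0, 0, 0, 0.45], [0.44, -0.24, 0, 0, 0, 0, 0.45], [0.58, -0.314, 0, 0, 0, 0, 0.45], [0.58, -0.314, 0, 0, 0, 0, 0.45], [0.58, -0.314, 0, 0, 0, 0, 0.45]]

```text
time_s: 24.45
tool_pos: [0.4616, 0.274, 0.192]
tool_rot: [-180.0, -0.0, 90.5]
force: [0.8, -1.3, -1.5]
grip_width: 0.0497
grasp_force: 25.0
```

Call:
servo_tool:
  series:
    - [[0, 0, 0.1, 0, 0, 0, 0.45], [0, 0, 0.22, 0, 0, 0, 0.45], [0, 0, 0.34, 0, 0, 0, 0.45], [0, 0, 0.44, 0, 0, 0, 0.45], [0, 0, 0.49, 0, 0, 0, 0.45], [0, 0, 0.515, 0, 0, 0, 0.45], [0, 0, 0.515, 0, 0, 0, 0.45], [0, 0, 0.515, 0, 0, 0, 0.45]]

```text
time_s: 25.12
tool_pos: [0.4653, 0.2691, 0.0371]
tool_rot: [-180.0, 0.0, 89.9]
force: [0.2, -0.3, -1.4]
grip_width: 0.0495
grasp_force: 25.0
```

Release, lift clear, and move away so the top camera sees both trays.

Call:
servo_tool:
  series:
    - [[0, 0, 0.002, 0, 0, 0, 0.7], [0, 0, 0.002, 0, 0, 0, 0.7], [0, 0, 0.002, 0, 0, 0, 0.7], [0, 0, 0.002, 0, 0, 0, 0.7], [0, 0, -0.1, 0, 0, 0, 0.7], [0, 0, -0.23, 0, 0, 0, 0.7], [0, 0, -0.36, 0, 0, 0, 0.7], [0, 0, -0.5, 0, 0, 0, 0.7], [-0.13, 0.06, -0.55, 0, 0, 0, 0.7], [-0.26, 0.12, -0.6, 0, 0, 0, 0.7], [-0.39, 0.18, -0.65, 0, 0, 0, 0.7], [-0.52, 0.24, -0.65, 0, 0, 0, 0.7]]

```text
time_s: 26.12
tool_pos: [0.533, 0.1246, 0.2345]
tool_rot: [179.7, 0.0, 90.1]
force: [1.2, 0.5, 0.4]
grip_width: 0.0609
grasp_force: 0.0
```

Call:
servo_tool:
  series:
    - [[-0.13, 0.06, 0, 0, 0, 0, 0.7], [-0.26, 0.12, 0, 0, 0, 0, 0.7], [-0.36, 0.15, 0, 0, 0, 0, 0.7], [-0.36, 0.15, 0, 0, 0, 0, 0.7], [-0.36, 0.15, 0, 0, 0, 0, 0.7], [-0.36, 0.15, 0, 0, 0, 0, 0.7]]

```text
time_s: 26.62
tool_pos: [0.5762, 0.0181, 0.2313]
tool_rot: [-180.0, -0.1, 90.0]
force: [-0.1, 0.5, 0.5]
grip_width: 0.0609
grasp_force: 0.0
```

```bash
python3 - <<'E'
from h import *
from cell import eyes
d=eyes.read_camera("top");w=cloud(d);cv2.imwrite("pics/t6.png",cv2.resize(d["frame"][:,:,::-1],(800,600)))
def near(u,v,r):
    V,U=np.mgrid[:420,:560];return (abs(U-u*.7)<r)&(abs(V-v*.7)<r)
for t,c,yaw in(("blue",[.558,-.2997],20.9),("orange",[.5075,.3045],-5.65)):
    a=np.radians(yaw);q=w.copy();q[...,:2]=(w[...,:2]-c)@np.array([[np.cos(a),-np.sin(a)],[np.sin(a),np.cos(a)]])
    m=(abs(q[...,0])<.072)&(abs(q[...,1])<.072)&(q[...,2]>.027)
    n,l,s,_=cv2.connectedComponentsWithStats(m.astype(np.uint8))
    for i in range(1,n):
        p=q[l==i]
        if len(p)>20:
            top=p[p[:,2]>p[:,2].max()-.01];print(t,len(p),"top",top.mean(0).round(3),"zmax",p[:,2].max().round(3),"all",p.min(0).round(3),p.max(0).round(3))
E
```

```text
blue 193 top [ 0.04  -0.002  0.057] zmax 0.061 all [ 0.029 -0.043  0.027] [0.053 0.034 0.061]
blue 286 top [-0.038 -0.037  0.102] zmax 0.107 all [-0.055 -0.049  0.027] [-0.021 -0.021  0.107]
blue 449 top [-0.04   0.039  0.074] zmax 0.078 all [-0.062  0.018  0.028] [-0.017  0.062  0.078]
orange 434 top [0.041 0.014 0.047] zmax 0.053 all [ 0.027 -0.032  0.027] [0.054 0.044 0.053]
orange 634 top [-0.039 -0.044  0.098] zmax 0.103 all [-0.064 -0.068  0.027] [-0.014 -0.022  0.103]
```

View pics/t6.png

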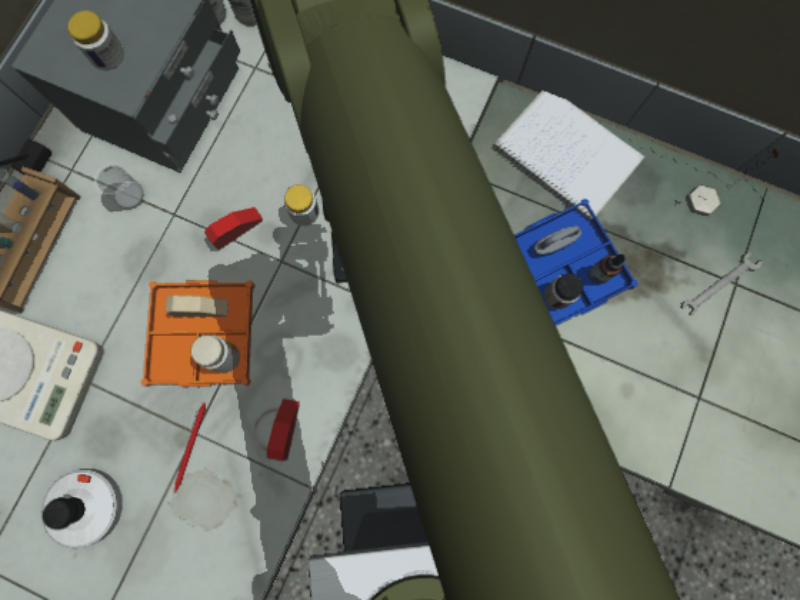

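The picture shows the wedge (197,306) and the cream jar (210,350) in the orange tray. The brush (557,240), black-capped jar (566,290) and dropper (608,265) are in the blue tray. Heights match standing upright on the floor.

```bash
python3 -c "
from cell import env
print(env.sign_off())"
```

```text
the job is handed in; nothing more can be done
None
```

I packed both kits and handed the job in at about 27 s. In the last camera check all five items were upright in their compartments; the sign-off gave no verdict.

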